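# Hang the weighing pan on the bead scale

## Robot

A 6-joint arm with a two-finger parallel gripper is mounted at the origin on the work surface. World frame = base frame: x ahead of the robot, y to its left, z up, the work surface at z = 0. Lengths are in m, angles in rad, forces in N, time in s.
With the tool pointing down it reaches from about 0.3 to 0.825 m from the base axis. Payload 5.4 kg.
Tool frame: the origin (TCP) lies at the very end of the fingers, on their centre line; the grasp point (between the pads) lies 19 mm behind it; z points along the fingers, y is the line along which they close (so a half turn about z gives the same grasp; the last joint's range is limited). The gripper opens to 92 mm and grips with 3 to 60 N. Pads are 20 mm wide; open, the fingers measure 128 mm over their backs; the gripper's body (75 mm by 189 mm) begins 69 mm behind the grasp point.
Start: joints at [-1.457, 0.158, 1.597, -0, 1.386, -0.21], TCP at [0.183, -0.545, 0.189] pointing down, gripper open.
Joint ranges: [-2.91, 2.91], [-0.94, 2.29], [0.18, 2.7], [-1.29, 4.43], [0.17, 2.64], [-3, 3]. Speed limits (rad/s): [2.57, 2.57, 3.14, 3.14, 3.14, 3.14].

## Interface

Orientations are given as a rotation vector (axis times angle).
In Python, from workcell import bot gives the robot as it stands. Calls block until the motion is done:
- bot.goto(position, orientation): joint-space move of the TCP to a pose.
- bot.line_to(position, rot=None, max_speed=0.15): straight line of the TCP; rot=None keeps the orientation; max_speed is the mean speed in m/s.
- bot.set_joints(angles): joint-space move.
- bot.set_gripper(opening, newtons=None): opening from 0.0 (shut) to 1.0 (fully open); newtons is the grip in N (None keeps the last); returns when the fingers have stopped.
- bot.hold(seconds).
- bot.inverse_kinematics(position, orientation): joint angles nearest the present ones, or None.
- bot.read_camera(name): name is "scene" or "side" or "wrist"; returns a dict with "pixels" (480x640x3 uint8, blue, green, red), "fx", "fy", "cx", "cy" (pixels), "k1" (the pictures are not rectified: a ray, as slopes to the right and down, at radius r is drawn at 1 + k1 r^2 times it, then the intrinsics apply), "R" (3x3) and "t" (3): a world point X has camera coordinates R X + t. Camera axes: x right, y down, z forward; pixel columns grow to the right and rows downward; lengths in m; the calibration is good to about 2 mm. A picture is of the moment at which its call begins. There is no depth.
A pose or a line that the arm cannot do raises bot.MotionError and nothing moves.
- bot.job_done(): hands the job in; it is judged then, once.
Readings, each from a call of its own:
- bot.current_clock(): time.
- bot.current_joints(): joint angles.
- bot.current_joint_vel(): joint speeds.
- bot.current_effort(): joint torques, N m.
- bot.current_ee_pos(): TCP position.
- bot.current_tool_rot(): TCP orientation.
- bot.current_contact_force(): force on the tool from outside, world axes, zero at the start.
- bot.current_ft_torque(): the same for the moment, N m.
- bot.current_opening(): opening from 0.0 (shut) to 1.0 (fully open).
- bot.current_grip_force(): force on a finger pad.
Only numpy, scipy, OpenCV 4.12 (cv2) and the standard library are available. Lean on these libraries where they do the work, as an engineer would, in place of code of your own. Each camera call takes 0.05 s, during which the arm holds its last target. There are 200 camera calls.

## Task

Pick up the steel weighing pan by its square grip and hook it onto the crossbar of the bench spring scale, between the two side arms, never loading or knocking the delicate scale with more than 10 N. Feel for the bar, let the spring take the pan's whole weight while you still hold it, and only then let go, so that the pan stays hanging level and at rest with its back against the scale and neither drops, bounces nor swings off. Leave the spool, bead box and pliers where they are.

Things in the scene. Friction and masses are not known exactly. Their poses are not given: they have to be found in the camera images.
- pan: Loose steel weighing pan with hook-on back, 0.25 to 0.4 kg, standing on the desk. Origin on its underside straight below the hook's middle; z up, y along the hook, -x towards the tray. Tray: open box, x -106 to -10 mm, 90 wide, 28 high, so the weight lies well in front of the hook. Back plate: x -14 to -10, 56 wide, z 0 to 123.
- pan_roof (a point): Middle of the underside of the hook's flat roof, 118 mm above the pan's underside (roof 5 thick, x -14 to +14); axes as the pan's. From the roof's rear a lip hangs 27 mm, inner face at x +10, then flares 7 more to the rear (to x +17). The bar enters the 20 mm slot between back plate (x -10) and lip, from below.
- pan_grip (a point): Middle of the pan's black square grip post, 22 x 22 mm, which stands on the roof from 123 to 173 mm above the pan's underside; the point is at 150, straight above the pan's origin, axes as the pan's. It may be gripped across either pair of faces.
- stand: Fixed spring scale. Origin on the desk, below the crossbar's middle; z up, y along the bar; the pan hangs with its tray to -x. Foot plate x -25 to +135 mm, 150 wide. Grey head behind the bar, x +31 to +109, top 20 below the bar. Bring the pan in from the front (-x), lip above the bar; to come down freely keep the pan's origin at x = -3.5 here; hung, it settles at x -2 to -6, tilted 1 to 2 degrees.
- under_bar (a point): Point on the foot plate, 14 mm above the desk, straight below the crossbar: round steel, 8 mm thick, along y, between side arms (inner faces y -42, +42; tops 6 above the bar's axis). Its height is NOT tracked: unloaded, the axis is anywhere from 170 to 225 mm above the desk. Bar, arms and apron sink together on a spring, 1 mm per 0.45 N, at most 25 mm (0.3 kg: 6.5 mm).
- under_apron (a point): Point on the foot plate below the front face of the apron (x -12 mm in the scale's frame), a strip 94 mm wide across the sprung frame, 112 to 100 mm below the bar's axis, its top edge sloping back to x -4 at 93 below. The low end of a hung pan's back plate leans on it, while the hook's lip may pull on the bar from behind and the roof rests on it (all these contact forces add up).
- spool: White wire spool, 52 across, 46 high, loose bystander; origin at its underside centre.
- beadbox: Clear open bead box 80 x 55 x 35, loose bystander; origin at its underside centre.
- pliers: Small pliers lying flat, 140 long, 64 wide, 12 high, loose bystander; origin near the rivet, at desk level, handles to its -y.
Not all that is in view belongs to the job. Of the things shaped like the pan, the steel one is meant.

How it is judged:
On the way, in this order (a step that is already met when the one before it is completed fails the run):
1. the pan is lifted clear of the desk in the gripper (height (world z) of pan above 0.025 m and contact force between the fingers and pan above 1 N and contact force between pan and stand below 0.05 N), for 0.2 s.
2. the scale carries the pan (at least 2 N) while the gripper still holds it (contact force between pan and stand above 2 N and contact force between the fingers and pan above 0.3 N and x of pan in the frame of stand between -0.012 and 0.008 m), for 0.2 s.
At the end, for the whole second after the job is handed in: The pan hangs on the scale's crossbar between the side arms (its origin 15 mm in front to 3 mm behind the bar, within 20 mm of its middle), clear of the desk, upright within 0.12 rad and square to the bar within 0.15 rad, its weight (over 1.5 N) on the scale, at rest (x of pan in the frame of stand between -0.015 and 0.003 m and y of pan in the frame of stand between -0.02 and 0.02 m and height (world z) of pan above 0.03 m and angle between pan's own z axis and vertical below 0.12 rad and angle between the y axis of pan and the y axis of stand, either way round below 0.15 rad and contact force between pan and stand above 1.5 N and linear speed of pan below 0.03 m/s and angular speed of pan below 0.2 rad/s); the robot touches nothing.
It fails at once if the pan is pressed or knocked against the scale with more than 10 N (contact force between pan and stand above 10 N).
It fails at once if the robot itself presses on the scale with more than 15 N (contact force between the arm and stand above 15 N).
It fails at once if once off the desk and let go, the pan drops, bounces or swings (faster than 0.12 m/s) (contact force between the fingers and pan below 0.05 N and height (world z) of pan above 0.025 m and linear speed of pan above 0.12 m/s).
It fails at once if the spool, bead box or pliers are moved more than 20 mm (distance of any of spool, beadbox, pliers from where it was at the start of the episode above 0.02 m).
It also fails if it takes over 72 s, if anything falls off the work surface, if the arm or the gripper's body presses on something with over 40 N, if the wrist force passes 120 N, or if a joint passes its speed limit or range.

## Working session

There is one attempt and no reset: what is moved stays moved. The work goes in short steps, each a Python script; the robot and the scene stay as the last script left them, time stands still between calls to the robot, and variables do not carry over. Pictures are saved under pics/ and viewed, at most 11 in all, crops included, and the job is handed in when it is done.

```bash
mkdir -p pics; cat > h.py <<'E'
import numpy as np, cv2
from workcell import bot
def cam(n):
    c=bot.read_camera(n); c['R']=np.array(c['R']).reshape(3,3); c['t']=np.array(c['t']).ravel(); return c
def ray(c,u,v):
    x,y=(u-c['cx'])/c['fx'],(v-c['cy'])/c['fy']; s=np.array([x,y]); q=s.copy()
    for _ in range(30): q=s/(1+c['k1']*(q@q))
    d=c['R'].T@np.array([q[0],q[1],1]); return -c['R'].T@c['t'], d/np.linalg.norm(d)
def plane(c,u,v,z):
    o,d=ray(c,u,v); return o+d*(z-o[2])/d[2]
def tri(r1,r2):
    (a,d),(b,e)=r1,r2; s=np.linalg.lstsq(np.c_[d,-e],b-a,rcond=None)[0]
    p,q=a+s[0]*d,b+s[1]*e; return (p+q)/2,np.linalg.norm(p-q)
def proj(c,X):
    p=c['R']@np.array(X)+c['t']; q=p[:2]/p[2]; q=q*(1+c['k1']*(q@q)); return np.array([c['cx']+c['fx']*q[0],c['cy']+c['fy']*q[1]])
E
python3 - <<'E'
from h import *
for n in("scene","side"):
    c=cam(n); cv2.imwrite(f'pics/{n}0.png',c['pixels']); print(n,-c['R'].T@c['t'],c['R'][2],c['fx'],c['k1'])
print(bot.current_clock(),bot.current_tool_rot())
E
```

```text
scene [1.01464417 0.76236278 1.00278061] [-0.38705745 -0.58602667 -0.71187027] 567.6469084285281 -0.16401633803167243
side [0.39130098 0.79343418 0.97167706] [ 0.11122769 -0.66004267 -0.74294823] 504.33749316100113 -0.0795851596348551
0.1 [-3.09881737e+00 -5.06181376e-01 -1.35424609e-04]
```

View pics/scene0.png

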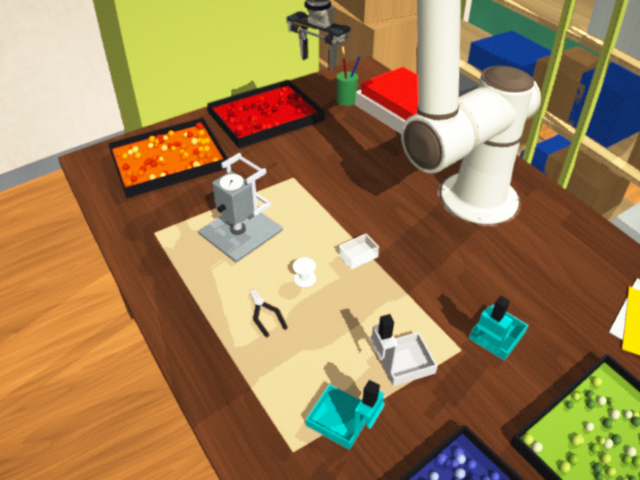

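View pics/side0.png

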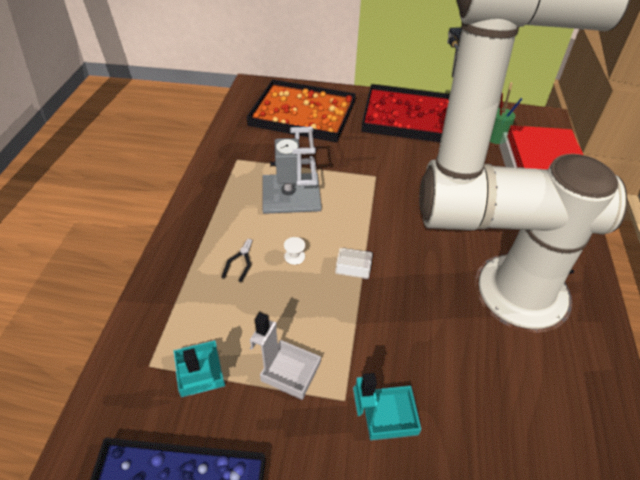

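Three things are shaped like the pan. In the scene view they are the grey one at (400,350), a teal one at (345,410) and a teal one at (500,330). Only the grey one fits "steel". I'll confirm it and the scale in an enlarged crop. The spool is at (304,272), the box at (358,250), the pliers at (266,312) and the scale at (240,205).

```bash
python3 - <<'E'
import cv2,numpy as np
a=cv2.imread('pics/scene0.png');b=cv2.imread('pics/side0.png')
def cr(i,x,y,w=100,h=75): return cv2.resize(i[y:y+h,x:x+w],(400,300),interpolation=cv2.INTER_CUBIC)
cv2.imwrite('pics/crop1.png',np.vstack([np.hstack([cr(a,350,310),cr(a,190,150,140,105)]),np.hstack([cr(b,235,305),cr(b,250,120,140,105)])]))
E
```

```text
(no output)
```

View pics/crop1.png

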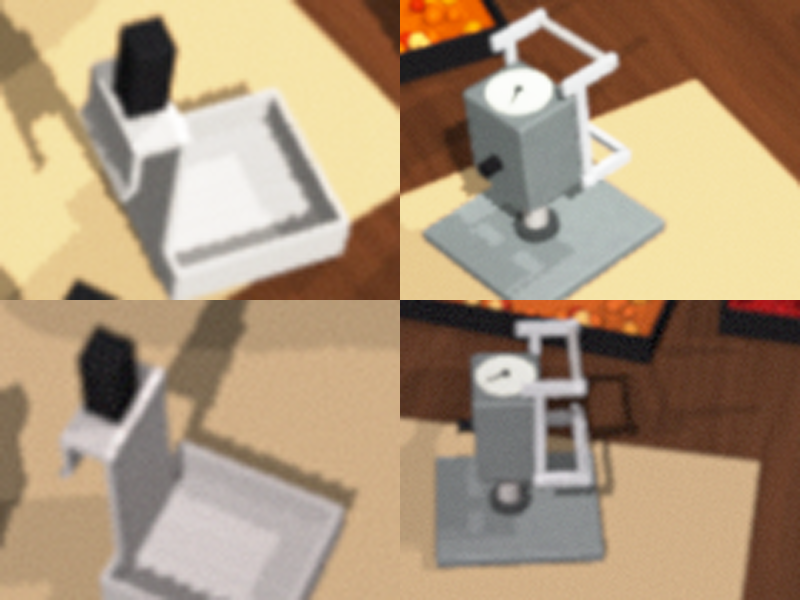

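The crop confirms it: the grey steel pan, with its tray to the right (about world −x). The scale's arms and bar also face −x. Now I'll measure.

```bash
python3 - <<'E'
from h import *
a,b=cam("scene"),cam("side")
def S(x,y,o,k,): return (o[0]+(x+.5)/k-.5,o[1]+(y+.5)/k-.5)
ps=lambda x,y:S(x,y,(350,310),4); pd=lambda x,y:S(x,y-300,(235,305),4)
k=400/140
ss=lambda x,y:S(x-400,y,(190,150),k); sd=lambda x,y:S(x-400,y-300,(250,120),k)
def black(c,x,y,w,h):
    g=c['pixels'][y:y+h,x:x+w].max(2); m=(g<60).astype(np.uint8)
    n,l,st,ce=cv2.connectedComponentsWithStats(m); i=1+np.argmax(st[1:,4]); print(st[i],ce[i]+[x,y]); return ce[i]+[x,y]
pa,pb=black(a,372,308,30,35),black(b,250,305,28,38)
P,e=tri(ray(a,*pa),ray(b,*pb)); print('post mid',P,e)
print('post z.148',plane(a,*pa,.148),plane(b,*pb,.148))
print('A',plane(a,*ps(277,90),.028),plane(b,*pd(345,510),.028))
print('B',plane(a,*ps(349,218),.028)); print('C',plane(a,*ps(175,262),.028))
print('foot scene L,R',plane(a,*ss(425,233),.014),plane(a,*ss(664,222),.014))
for q in((438,460),(598,458),(437,556),(605,548)): print('foot side',plane(b,*sd(*q),.014))
for n,p,q in(('far',(543,15),(577,326)),('near',(615,60),(582,386))):
    print(n,*tri(ray(a,*ss(*p)),ray(b,*sd(*q))))
try:
    c=cam("wrist"); print(-c['R'].T@c['t'],c['R'][2],c['fx'],bot.current_ee_pos())
except Exception as e: print(e)
E
```

```text
[  7   7  14  24 256] [385.578125   326.69921875]
[  6   8  13  22 229] [261.84716157 323.45851528]
post mid [0.56624563 0.29151303 0.14482003] 0.0023522968877145306
post z.148 [0.56830233 0.29458979 0.148     ] [0.56561441 0.2920754  0.148     ]
A [0.45499488 0.27930541 0.028     ] [0.45048975 0.27724248 0.028     ]
B [0.47536267 0.36214701 0.028     ]
C [0.5652709  0.33353033 0.028     ]
foot scene L,R [ 0.71523164 -0.27320036  0.014     ] [ 0.52949937 -0.1699967   0.014     ]
foot side [ 0.70865269 -0.27566566  0.014     ]
foot side [ 0.5502503  -0.30820413  0.014     ]
foot side [ 0.67704288 -0.14122152  0.014     ]
foot side [ 0.52264457 -0.18080796  0.014     ]
far [ 0.57081491 -0.28996383  0.18426625] 0.0021155856550667367
near [ 0.55066148 -0.19868492  0.18708378] 0.003280025124365265
[ 0.25652375 -0.52102841  0.38457523] [-0.26184867 -0.08795962 -0.96109228] 361.63037831232833 [ 0.1829098  -0.54481114  0.18806505]
```

```bash
cat >> h.py <<'E'
from scipy.spatial.transform import Rotation as Ro
def rot(th,s=1):  # tool down, closing along pan x at yaw th (deg)
    y=s*np.array([np.cos(np.radians(th)),np.sin(np.radians(th)),0]); z=np.array([0,0,-1.])
    return Ro.from_matrix(np.c_[np.cross(y,z),y,z]).as_rotvec()
E
python3 - <<'E'
from h import *
c=cam("wrist"); Rt=Ro.from_rotvec(bot.current_tool_rot()).as_matrix()
print('cam in tool',Rt.T@(-c['R'].T@c['t']-bot.current_ee_pos()),'fwd',Rt.T@c['R'][2])
for s in(1,-1):
    for p,th in(((.567,.292,.131),-15.5),((.567,.292,.33),-15.5),((.561,-.244,.33),12.4),((.561,-.244,.2),12.4)):
        print(s,p,np.round(bot.inverse_kinematics(p,rot(th,s)),2) if bot.inverse_kinematics(p,rot(th,s)) is not None else None)
E
```

```text
cam in tool [ 0.07742543  0.0007186  -0.19651844] fwd [-2.76381921e-01  9.23234367e-04  9.61047440e-01]
1 (0.567, 0.292, 0.131) [ 0.29  0.36  1.47 -0.    1.31  0.56]
1 (0.567, 0.292, 0.33) [ 0.29  0.28  1.19 -0.    1.68  0.56]
1 (0.561, -0.244, 0.33) [-0.61  0.21  1.27 -0.    1.67 -0.82]
1 (0.561, -0.244, 0.2) [-0.61  0.25  1.47 -0.    1.42 -0.82]
-1 (0.567, 0.292, 0.131) [ 0.29  0.36  1.47 -0.    1.31 -2.58]
-1 (0.567, 0.292, 0.33) [ 0.29  0.28  1.19 -0.    1.68 -2.58]
-1 (0.561, -0.244, 0.33) [-0.61  0.21  1.27 -0.    1.67  2.32]
-1 (0.561, -0.244, 0.2) [-0.61  0.25  1.47 -0.    1.42  2.32]
```

```bash
python3 - <<'E'
from h import *
import pickle
X=np.array([.977,.215,0]);r=rot(12.4); m=np.array([.561,-.244,.36])
out={}
for n,d in(('w1',-.1),('w2',.08)):
    bot.goto(m+d*X,r); bot.hold(.3); c=cam("wrist"); out[n]=c; cv2.imwrite(f'pics/{n}.png',c['pixels'])
bot.goto((.567,.292,.3),rot(-15.5)); bot.hold(.3); out['w3']=cam("wrist"); cv2.imwrite('pics/w3.png',out['w3']['pixels'])
pickle.dump(out,open('w.pkl','wb')); print(bot.current_clock())
cv2.imwrite('pics/wall.png',np.hstack([cv2.resize(out[n]['pixels'],(400,300),interpolation=cv2.INTER_AREA) for n in('w1','w2')]))
E
```

```text
5.6
```

View pics/wall.png

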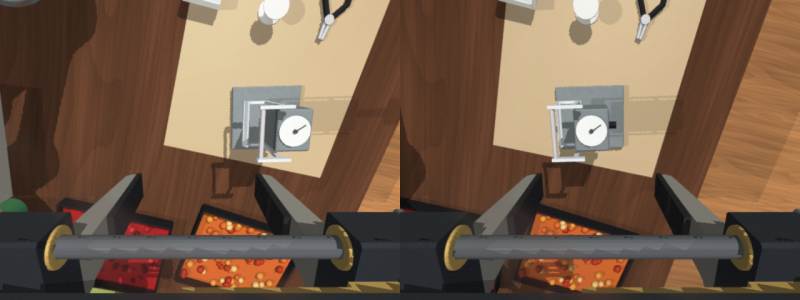

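View pics/w3.png

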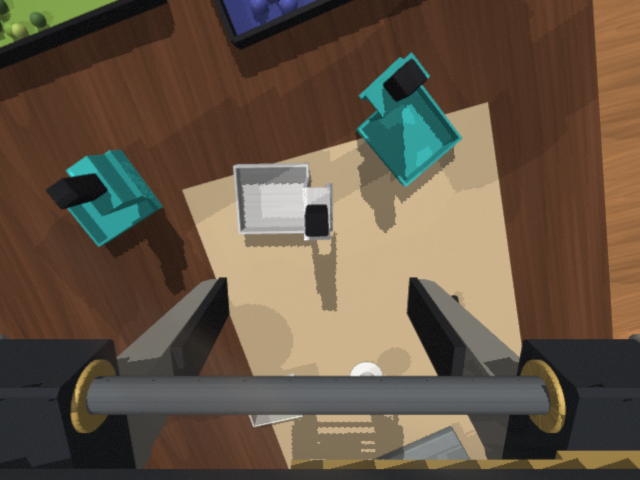

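The w1 and w2 views (half scale) show the scale's frame at about (265,130) and (570,130), with the bar between two white arms. The w3 view shows the steel pan with its tray rim from (235,166) to (308,233) and its post top at (317,220). I'll enlarge these to pick edges.

```bash
python3 - <<'E'
import cv2,numpy as np
a,b,c=[cv2.imread(f'pics/w{i}.png') for i in(1,2,3)]
cr=lambda i,x,y,w,h,W,H: cv2.resize(i[y:y+h,x:x+w],(W,H),interpolation=cv2.INTER_CUBIC)
t=np.hstack([cr(a,370,150,100,120,400,480),cr(b,220,150,100,120,400,480)])
cv2.imwrite('pics/crop2.png',t)
cv2.imwrite('pics/crop3.png',cr(c,225,155,120,100,720,600))
E
```

```text
(no output)
```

View pics/crop2.png

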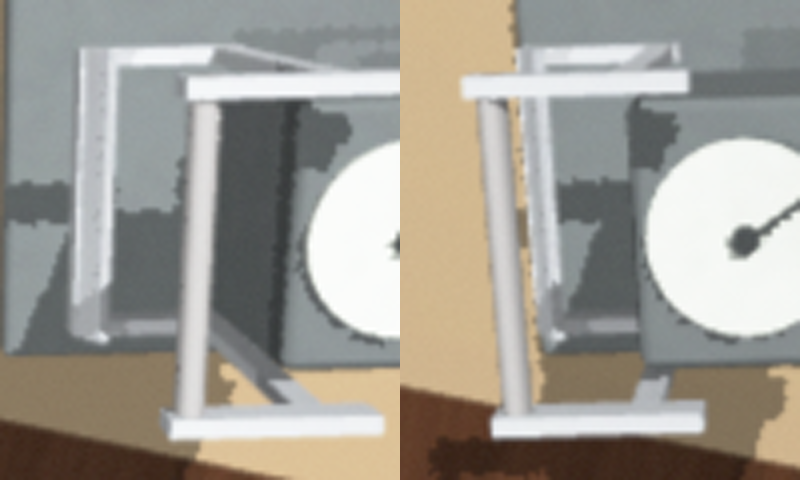

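View pics/crop3.png

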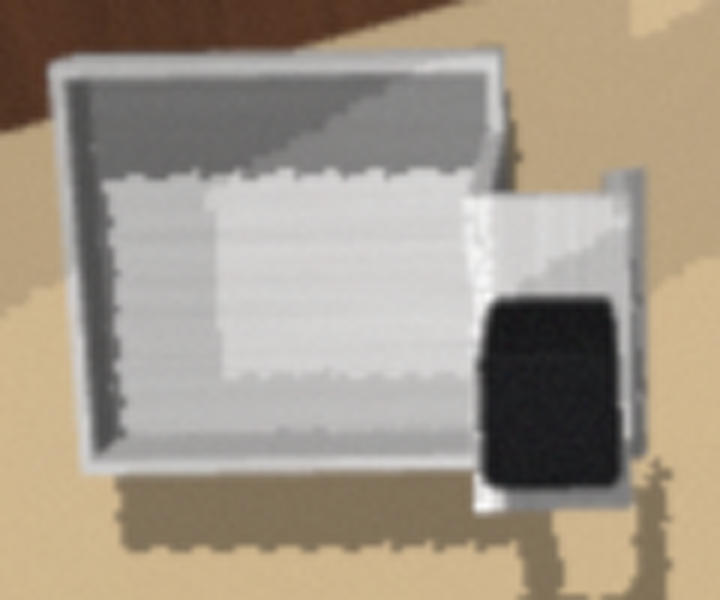

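Crop2 shows the bar axis from (206,100) to (191,415) in w1 and from (94,100) to (116,415) in w2. Crop3 shows the rim corners at (50,62), (500,50) and (85,472), the roof corners at (475,512) and (630,508), and the post top centred at about (550,421).

```bash
python3 - <<'E'
from h import *
import pickle
w=pickle.load(open('w.pkl','rb')); f=lambda o,k:(lambda x,y:(o[0]+(x+.5)/k-.5,o[1]+(y+.5)/k-.5))
f1,f2,f3=f((370,150),4),f((220,150),4),f((225,155),6)
def pl(c,p,q):
    o,d=ray(c,*p);_,e=ray(c,*q);n=np.cross(d,e);n/=np.linalg.norm(n);return n,n@o
n1,k1=pl(w['w1'],f1(206,100),f1(191,415)); n2,k2=pl(w['w2'],f2(94,100),f2(116,415))
d=np.cross(n1,n2);d/=np.linalg.norm(d);d*=np.sign(d[1])
# point on line at y=-.244
p=np.linalg.solve([n1,n2,[0,1,0]],[k1,k2,-.244]); print('bar',p,d,'yaw',np.degrees(np.arctan2(-d[0],d[1])))
for nm,c,g,qs in(('w1',w['w1'],f1,((206,97),(190,411))),('w2',w['w2'],f2,((94,97),(116,410)))):
    E=[plane(c,*g(*q),p[2]+.006) for q in qs]; print(nm,'arm inner',E,np.linalg.norm(E[0]-E[1]),'mid',sum(E)/2)
c=w['w3']
P={k:plane(c,*f3(*q),z) for k,q,z in(('TL',(50,62),.028),('TR',(500,50),.028),('BL',(85,472),.028),('rF',(475,512),.123),('rR',(630,508),.123),('rFt',(463,195),.123),('post',(550,421),.173),('pl',(482,421),.173),('pr',(619,421),.173))}
print({k:np.round(v,4) for k,v in P.items()})
ang=lambda a,b:np.degrees(np.arctan2(*(P[b]-P[a])[1::-1]))
print('x yaw',ang('TL','TR'),ang('rF','rR'),'y yaw',ang('TL','BL')+90,ang('rFt','rF')+90, [np.linalg.norm(P[a]-P[b]) for a,b in(('TL','TR'),('TL','BL'),('rF','rR'),('rF','rFt'),('pl','pr'))])
E
```

```text
bar [ 0.56531841 -0.244       0.18896088] [-0.23467039  0.97138014 -0.0367483 ] yaw 13.581543204901791
w1 arm inner [array([ 0.55330166, -0.20338822,  0.19496088]), array([ 0.57297442, -0.28244088,  0.19496088])] 0.08146374087794857 mid [ 0.56313804 -0.24291455  0.19496088]
w2 arm inner [array([ 0.55705551, -0.20300849,  0.19496088]), array([ 0.57562481, -0.28231201,  0.19496088])] 0.08144855128578327 mid [ 0.56634016 -0.24266025  0.19496088]
{'TL': array([0.4747, 0.361 , 0.028 ]), 'TR': array([0.5674, 0.3379, 0.028 ]), 'BL': array([0.4527, 0.2738, 0.028 ]), 'rF': array([0.545 , 0.2668, 0.123 ]), 'rR': array([0.5719, 0.2601, 0.123 ]), 'rFt': array([0.5587, 0.3218, 0.123 ]), 'post': array([0.5658, 0.2909, 0.173 ]), 'pl': array([0.5558, 0.2937, 0.173 ]), 'pr': array([0.576 , 0.2881, 0.173 ])}
x yaw -13.99197930060024 -13.95096118483229 y yaw -14.215523070403592 -14.008826039852579 [np.float64(0.0954549077669358), np.float64(0.08995617283805357), np.float64(0.027767387572200077), np.float64(0.05669447604851528), np.float64(0.021002540822857085)]
```

The sizes agree: tray 95×90 mm, roof 28×57, post 21. The pan is at (0.5657, 0.291) with yaw −14.05°. The bar's middle is at (0.565, −0.243) with z about 0.188 and yaw about 13.5°. Next I'll grasp and lift.

```bash
python3 - <<'E'
from h import *
r=rot(-14.05); bot.goto((.5657,.291,.22),r); bot.line_to((.5657,.291,.131),max_speed=.1)
bot.hold(.2); print('free',bot.current_contact_force())
bot.set_gripper(0.0,45); print(bot.current_opening()*92,bot.current_grip_force(),bot.current_contact_force())
bot.line_to((.5657,.291,.165),max_speed=.05); bot.hold(.5)
print('lift',bot.current_contact_force(),bot.current_ft_torque(),bot.current_grip_force())
bot.line_to((.5657,.291,.34),max_speed=.15)
X=np.array([np.cos(np.radians(13.5)),np.sin(np.radians(13.5)),0]); m=np.array([.565,-.2428,0])
bot.goto(m-.08*X+[0,0,.335],rot(13.5)); bot.line_to(m-.0035*X+[0,0,.300],max_speed=.06); bot.hold(.6)
print('hover',bot.current_contact_force(),bot.current_ft_torque(),bot.current_ee_pos(),bot.current_clock())
h=np.hstack([cam('wrist')['pixels'][60:360,120:520],cam('side')['pixels'][60:260,200:400].repeat(2,0).repeat(2,1)[50:350]])
cv2.imwrite('pics/hov.png',h)
E
```

```text
free [-0.52757646 -0.92209637  0.27602085]
21.700954635480386 44.99252915382385 [ 0.13619854 -0.82878748 -0.39877028]
lift [ 0.53076093 -0.36391771 -4.0033998 ] [-0.08702706 -0.20723846 -0.00518851] 44.993621706962585
hover [ 0.61883779 -0.16350986 -3.65047694] [ 0.00925516 -0.16110478  0.05290064] [ 0.5615987  -0.24361145  0.29999482] 15.125
```

View pics/hov.png

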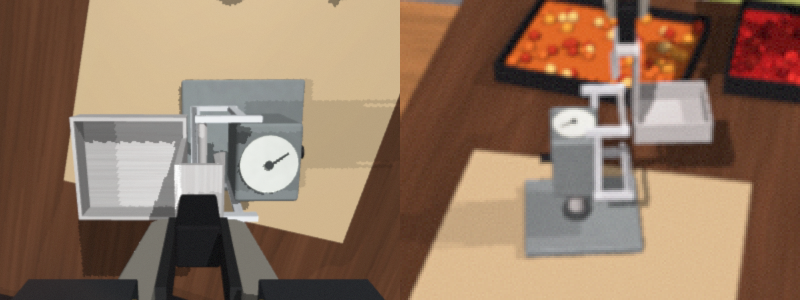

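The hover view shows the steel pan held level and parallel to the bar. The bar runs under the roof between the lip and the back plate, and the side arms are clear on both sides. I'll go down by feel.

```bash
cat >> h.py <<'E'
TH=np.radians(13.5); X=np.array([np.cos(TH),np.sin(TH),0]); Y=np.array([-np.sin(TH),np.cos(TH),0]); M=np.array([.565,-.2428,0])
def F(n=8):
    f=[];t=[]
    for _ in range(n): bot.hold(.02); f.append(bot.current_contact_force()); t.append(bot.current_ft_torque())
    f=np.mean(f,0);t=np.mean(t,0); return np.array([f@X,f@Y,f[2],t@Y])
E
python3 - <<'E'
from h import *
x=-.0035; z=.300; b=F(20); print(b)
while z>.196:
    z-=.005 if z>.25 else .002
    bot.line_to(M+x*X+[0,0,z],max_speed=.04); d=F()-b; print(round(z,3),np.round(d,2))
    if np.hypot(d[0],d[1])>1.6 or d[2]>1.0: break
print(bot.current_clock())
E
```

```text
[-0.17904021  0.00408772 -3.67358321 -0.23385891]
0.295 [0.11 0.12 0.07 0.02]
0.29 [0.52 0.04 0.14 0.02]
0.285 [ 0.51 -0.22  0.34  0.02]
0.28 [ 0.48 -0.09  0.26  0.01]
0.275 [ 0.19 -0.14 -0.23  0.01]
0.27 [ 0.16  0.07 -0.09 -0.01]
0.265 [-0.02 -0.12 -0.07  0.01]
0.26 [ 0.41 -0.28  0.23 -0.01]
0.255 [-0.   -0.15  0.23  0.01]
0.25 [0.14 0.22 0.02 0.02]
0.248 [ 0.01  0.33 -0.04  0.01]
0.246 [ 0.35 -0.   -0.15  0.01]
0.244 [ 0.06 -0.2   0.23 -0.01]
0.242 [ 0.02  0.01 -0.1   0.02]
0.24 [-0.01 -0.16 -0.19  0.01]
0.238 [ 0.24 -0.29  0.14 -0.  ]
0.236 [ 0.47  0.25 -0.24 -0.01]
0.234 [0.3  0.06 0.03 0.03]
0.232 [ 0.19  0.11 -0.06  0.01]
0.23 [ 0.22 -0.26  0.07  0.01]
0.228 [ 0.34 -0.28  0.1  -0.  ]
0.226 [ 0.28 -0.01 -0.16  0.01]
0.224 [0.22 0.04 0.05 0.01]
0.222 [ 0.18  0.14 -0.13 -0.01]
0.22 [ 0.28 -0.09  0.06  0.03]
0.218 [0.06 0.14 0.18 0.03]
0.216 [0.44 0.3  0.19 0.01]
0.214 [ 0.07 -0.05 -0.09 -0.  ]
0.212 [ 0.45 -0.19  0.31 -0.  ]
0.21 [ 0.06 -0.06 -0.07  0.01]
0.208 [ 0.42  0.18 -0.03 -0.01]
0.206 [ 0.2  -0.17 -0.1   0.02]
0.204 [-0.05 -0.35  0.18  0.03]
0.202 [ 0.46  0.    1.4  -0.05]
28.8417
```

Contact with the bar at z ≈ 0.204, which puts the axis at about 0.187 as seen. I'll load the spring in 1 mm steps.

```bash
python3 - <<'E'
from h import *
b=np.array([.03,-.01,-3.63,-.225]); x=-.0035; z=.202
while z>.192:
    z-=.001
    bot.line_to(M+x*X+[0,0,z],max_speed=.02); bot.hold(.15); d=F(12)-b; print(round(z,4),np.round(d,2))
    if np.hypot(d[0],d[1])>2 or d[2]>3.5: break
print(bot.current_clock(),bot.current_grip_force())
c=cam('wrist')['pixels']; cv2.imwrite('pics/load.png',np.hstack([cv2.resize(c[150:330,220:400],(400,400),interpolation=2),cv2.resize(cam('side')['pixels'][110:240,260:390],(400,400),interpolation=2)]))
E
```

```text
0.201 [ 0.27 -0.32  1.66 -0.12]
0.2 [ 0.55 -0.57  1.85 -0.17]
0.199 [ 1.09 -0.85  2.18 -0.21]
0.198 [ 0.95 -0.92  2.89 -0.24]
0.197 [ 0.9  -0.9   3.59 -0.27]
31.8417 45.001389384269714
```

View pics/load.png

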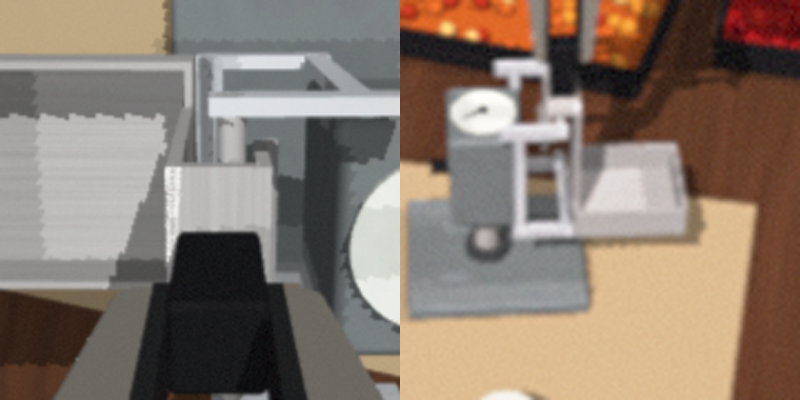

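The load view shows the roof down on the bar with the pan between the arms and the weight on the spring (3.6 N of 3.63 N). A sideways pull of about 0.9 N from the lip remains, so I'll relieve it in small steps along x.

```bash
python3 - <<'E'
from h import *
b=np.array([.03,-.01,-3.63,-.225]); x=-.0035; z=.197
for i in range(4):
    x+=.0004
    bot.line_to(M+x*X+[0,0,z],max_speed=.02); bot.hold(.1); d=F(12)-b; print(round(x*1e3,2),np.round(d,2))
    if np.hypot(d[0],d[1])>2 or d[0]<-.3: break
print(bot.current_clock())
E
```

```text
-3.1 [-0.83 -1.22  3.5   0.13]
32.4917
```

```bash
cat >> h.py <<'E'
def pose(x,y,z,al):
    # pan rotated tray-down by al deg about bar contact (3.5 ahead, 13 below the TCP)
    Rr=Ro.from_rotvec(-np.radians(al)*Y); piv=np.array(M+(x+.0035)*X+y*Y+[0,0,z-.013])
    p=piv+Rr.apply(-.0035*X+[0,0,.013]); return p,(Rr*Ro.from_rotvec(rot(13.5))).as_rotvec()
def go(x,y,z,al,v=.02):
    p,r=pose(x,y,z,al); bot.line_to(p,rot=r,max_speed=v); bot.hold(.1)
E
python3 - <<'E'
from h import *
b=np.array([.03,-.01,-3.63,-.225]); x,y,z=-.0033,-.0003,.197
go(x,y,z,0); print('c',np.round(F(12)-b,2))
for al in np.arange(.2,1.9,.2):
    go(x,y,z,al); d=F(12)-b; print(round(al,2),round(x*1e3,2),np.round(d,2))
    if np.hypot(d[0],d[1])>2.2 or d[3]>.25: break
    if d[0]>.5: x+=.0002
    if d[0]<-.5: x-=.0002
print(bot.current_clock())
E
```

```text
c [-0.82  0.05  3.29  0.14]
0.2 -3.3 [-1.07  0.88  3.56  0.21]
0.4 -3.5 [-0.27  1.03  3.24  0.02]
0.6 -3.5 [ 0.61  1.41  3.34 -0.06]
0.8 -3.3 [-0.4   1.15  3.23  0.22]
1.0 -3.3 [-1.2   0.66  3.51  0.5 ]
35.7917
```

```bash
python3 - <<'E'
from h import *
b=np.array([.03,-.01,-3.63,-.225]); 
for x,y,z,al in((-.0034,-.0002,.1965,.8),(-.0034,-.00015,.1965,.95)):
    go(x,y,z,al); d=F(20)-b; print(al,np.round(d,2))
    if abs(d[0])<.6 and .12<d[3]<.3: break
print(bot.current_clock(),bot.current_opening())
E
```

```text
0.8 [-2.48  0.18  3.75  0.59]
0.95 [-2.29 -0.54  3.49  0.72]
37.1583 0.23191846495825424
```

```bash
python3 - <<'E'
from h import *
b=np.array([.03,-.01,-3.63,-.225]); x=-.0034
for i in range(10):
    x-=.00015; go(x,-.00018,.1965,.95); d=F(16)-b; print(round(x*1e3,2),np.round(d,2))
    if d[0]>-.45: break
print(bot.current_clock(),bot.current_opening())
E
```

```text
-3.55 [-1.64 -0.93  3.42  0.57]
-3.7 [-0.66 -0.75  3.59  0.35]
-3.85 [ 0.08 -0.01  3.63  0.15]
39.0083 0.23469127622793842
```

Force and moment are now almost wholly on the scale: (0.08, −0.01, 3.63 N, 0.15 N·m). I'll ease the grip and then let go.

```bash
python3 - <<'E'
from h import *
b=np.array([.03,-.01,-3.63,-.225])
for n in(20,10,5,3):
    bot.set_gripper(0.0,n); bot.hold(.1); print(n,bot.current_grip_force(),np.round(F(12)-b,2),bot.current_opening())
o=bot.current_opening()
for k in(.005,.01,.02,.03,.05,.08,.12): 
    bot.set_gripper(o+k); bot.hold(.1)
    if k<.06: print(k,bot.current_opening(),bot.current_grip_force(),np.round(F(10)-b,2))
bot.hold(.5); print(np.round(F(10)-b,2),bot.current_clock())
c=cam('wrist')['pixels']; cv2.imwrite('pics/rel.png',np.hstack([cv2.resize(c[150:330,220:400],(400,400),interpolation=2),cv2.resize(cam('side')['pixels'][110:240,260:390],(400,400),interpolation=2)]))
E
```

```text
20 19.995602667331696 [ 0.3  -0.21  3.53  0.1 ] 0.24037501581808324
10 9.995406568050385 [ 0.43 -0.25  3.39  0.06] 0.24166037572034968
5 4.9977681040763855 [0.34 0.19 3.74 0.04] 0.2393607475720202
3 2.9992418736219406 [0.11 0.39 3.11 0.07] 0.2436437045307681
0.005 0.24436603693468978 0.0 [-0.04  0.18  3.55  0.14]
0.01 0.25325387217838485 0.0 [-0.22  0.2   3.83  0.15]
0.02 0.2599655979423998 0.0 [-0.08 -0.04  3.74  0.15]
0.03 0.2742278368349611 0.0 [ 0.05 -0.16  3.66  0.15]
0.05 0.29428632301185154 0.0 [-0.03  0.13  3.61  0.11]
[0.12 0.14 3.63 0.15] 44.8917
```

View pics/rel.png

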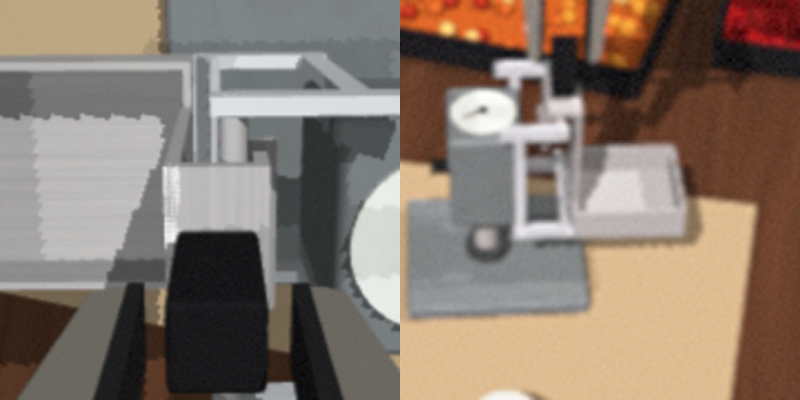

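The pan hangs level on the bar and both fingers are clear of the post. I'll open wider, withdraw upward and hand in.

```bash
python3 - <<'E'
from h import *
bot.set_gripper(.7); p=np.array(bot.current_ee_pos())
bot.line_to(p+[0,0,.14],max_speed=.06); bot.hold(1.0)
print(bot.current_clock(),bot.current_ee_pos()); cv2.imwrite('pics/end.png',cam('side')['pixels'])
a=cv2.imread('pics/end.png').astype(int)[110:240,260:390]; bot.hold(.5); print(np.abs(cam('side')['pixels'].astype(int)[110:240,260:390]-a).max())
bot.job_done()
E
```

```text
49.0917 [ 0.56108675 -0.2439487   0.33646213]
27
the job is handed in; nothing more can be done
```

View pics/end.png

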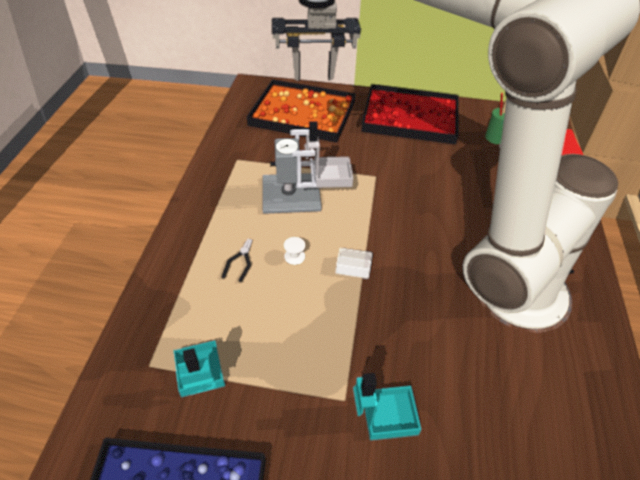

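The steel pan hangs level on the scale's crossbar at (335,170) in the final side view, the gripper is clear above it, the spool, bead box and pliers look unmoved, and the job was handed in at about 50 s; no verdict came back.

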